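Hold the grinder's spindle lock down

TASK

The diamond bit on the wet glass grinder is about to be changed, so its spindle must be held locked: slide the shutter with the orange fin fully open to uncover the lock port on the grinder's front ledge, draw the red-handled lock pin out of the plywood stand by its handle, and reach it straight down through the port to push the spring plunger at the bottom fully down. Finish while still gripping the pin and holding the plunger down. Leave the black-handled hex key in the stand, and do not disturb the cup and the roll of tape nearby.

Things in the scene. Friction and masses are not known exactly. Their poses are not given: they have to be found in the camera images.
- grinder: grey wet glass grinder, 240 x 210 mm, fixed. Origin on the table under its centre, axes as the room's at yaw 0. Front ledge (-x side) 56 mm high; on it the aluminium lock housing, top at z 88, x -103 to -47, y -22 to 82 mm, with 7 mm high rails at x -93.5 and -56.5. Water tray at x > -20: rim z 103, bit to z 132, clear screen to z 176 at x 57 to 104.
- port (a point): centre of the mouth of the lock port, on top of the aluminium housing, at (-75, 50, 88) mm in the grinder's frame, axes as the grinder's. Straight vertical round hole, 14 mm across; the plunger's green top is 22 mm below the mouth and sinks 7 mm further.
- plunger (a joint): spring plunger in the port, m pressed down: 0 up, 0.007 fully down. Needs about 1.5 N to start and 4.5 N to be fully down; springs back when let go.
- fin (a point): centre of the shutter's orange fin: 26 mm (grinder x) x 10 mm (grinder y) x 20 mm high, top 23 mm above the port's mouth, foot 3 mm above it (an 18 mm wide foot, 4 mm high, below 7 mm). Sits over the port when shut. The shutter is a 31 x 34 mm steel plate between two rails; axes as the grinder's.
- shutter (a joint): shutter travel, m: 0 shut over the port, 0.032 fully open; opens toward the grinder's -y (the robot's right), needs about 1.5 N, stays where it is left.
- stand: plywood tool stand, 66 x 146 mm, fixed to the table, top 80 mm high. Origin on the table under its centre. Two 11 mm holes in its 12 mm top board at y +38 and -38 mm; the two tools hang upright in them, in either order.
- pin_grip (a point): centre of the handle of the lock pin: round red handle with thin black rings, 16 mm across, 56 mm long (28 mm either way from this point); below it a 22 mm steel flange, 4 mm thick, that rests on the stand, then a round steel shaft 8 mm across and 62 mm long, hanging in the hole. z along the pin, up. Weighs about 60 g.
- pin_tip (a point): lower end of the lock pin's shaft, 94 mm below pin_grip; z along the pin, up.
- hexkey_grip (a point): centre of the handle of the hex key, same shape but black, with a thin shaft 45 mm long, in the stand's other hole, top 140 mm above the table; leave it there.
- cup: white cup, 76 mm across, 93 mm high, bystander; origin at its foot.
- tape: roll of masking tape, 104 mm across, 25 mm high, lying flat, bystander.
Things that resemble listed ones, but are neither listed nor needed, are in the scene too. Several things look just like the stand: the one meant starts farthest from the robot's base.

How it is judged:
By the outcome, as a careful person would: the job done as asked, in the order asked, and still so for the second after the job is handed in, while the arm keeps its last pose, push and grip.
It also fails if it takes over 42 s, if anything falls off the work surface, if the arm or the gripper's body presses on something with over 40 N, if the wrist force passes 120 N, or if a joint passes its speed limit or range.

ROBOT

A 7-joint arm with a two-finger parallel gripper is mounted at the origin on the work surface; the furniture and walls round the work are solid. World frame = base frame: x ahead of the robot, y to its left, z up, the work surface at z = 0. Lengths are in mm, angles in degrees, forces in N, time in s.
With the tool pointing down it reaches from about 400 to 875 mm from the base axis. Payload 19.3 kg.
Tool frame: the origin (TCP) lies on the mounting face of the last link; the fingertips stand 173 mm ahead of it and the grasp point (between the pads) lies 155 mm ahead of it; z points along the fingers, y is the direction in which the jaws open and shut (so a half turn about z gives the same grasp; the last joint's range is limited). The gripper opens to 85 mm and grips with 20 to 120 N. Pads are 22 mm wide; open, the fingers measure 114 mm over their backs; the gripper's body (76 mm by 85 mm) begins 54 mm behind the grasp point. The pads swing forward as they close: fully open they stand 13 mm farther back than shut.
Start: joints at [-71.631, 29.874, -2.08, 91.645, 1.215, 58.505, -6.463], TCP at [238.099, 577.865, 404.691] pointing down, gripper open.
Joint ranges: [-166.77, 166.77], [-17.47, 122.26], [-85.68, 81.53], [9.62, 139.38], [-72.42, 252.41], [9.2, 110.78], [-144.41, 144.41]. Speed limits (degrees/s): [108.29, 108.29, 136.94, 136.94, 172.46, 172.46, 172.46].

INTERFACE

Orientations are given as [roll, pitch, yaw] about the fixed x, y, z axes, in that order (R = Rz(yaw) Ry(pitch) Rx(roll)).
In Python, from cell import env gives the robot as it stands.
- The arm moves only by the tool move_arm, never from a script. Its argument "series" is a list that holds one entry, the list of rows, each a list of 4 numbers: the shift along the tool's x, y, z as a fraction of full scale, then the turn about the tool's z as a fraction of full scale. A call has 1 to 12 rows; each row is the pose to reach, as a shift and turn from the pose measured when the call began, along the tool's axes at that moment; what a row does not reach only later rows make up. Full scale, the value 1, is 0.3 m for a shift and 45 degrees for a turn. A row lasts 1/8 s, in which the tool goes at most 62.5 mm and 10.7 degrees, less where a joint would pass 70% of its speed; a pose out of reach is approached as far as the arm can. A call with a number of a shift or a turn outside -1 to 1 is refused whole. A call with a gripper value outside its range is refused whole. "fingers" is the gripper command: -1 is fully open, 1 is shut, values between are in proportion, set as the call begins (left out, the last holds). The fingers move at their own pace and stop on an object; "newtons" is the grip in N (left out, the last holds). Time passes only in rows, so rows that repeat a pose let the fingers close. It gives the time, the measured TCP pose, the force and the opening at its end, in the units of the state.
- env.get_obs(): the state, without advancing time (a new reading comes with each control period).
- env.snapshot(name): name is "scene" or "top"; returns (picture, depth): 420x560x3 uint8, blue, green, red; 420x560 float32, mm along the optical axis (not along the pixel's ray), 0 where there is no reading.
- env.get_calibration(name): a dict with "fovy" (degrees; the focal length in pixels is half the picture's height over the tangent of half this angle, whatever the lens; pixels are square), "cx", "cy" (the principal point, pixels), "origin" and "rotation" of the camera in the world. Camera axes: x right, y down, z forward; pixel columns grow to the right and rows downward; lengths in mm; the calibration is good to about 2 mm. A picture is of the moment at which its call begins. get_calibration takes no time and is no camera call.
- env.job_done(): hands the job in, once; it reports no verdict.
The state is a dict: "time_s": time; "joint_positions": joint angles; "joint_vel": joint speeds; "effort": joint torques, N m; "eef_pos": TCP position; "ee_rot": TCP orientation; "wrist_force": force on the tool from outside, world axes, zero at the start; "ft_torque": the same for the moment, N m; "grip_width": opening from 0.0 (shut) to 1.0 (fully open).
Only numpy, scipy, OpenCV 4.12 (cv2) and the standard library are available. Lean on these libraries where they do the work, as an engineer would, in place of code of your own. Each camera call takes 0.05 s, during which the arm holds its last target.

## Working session

There is one attempt and no reset: what is moved stays moved. The work goes in short steps, Python scripts to look and compute and a tool call to move; the robot and the scene stay as the last step left them, time stands still between calls to the robot, and variables do not carry over. Pictures are saved under pics/ and viewed, and the job is handed in when it is done.

Besides the shell and the picture viewer there is one more tool, called in YAML: its name, and indented under it one key for each argument. move_arm: Moves the arm, as the interface text tells. Its arguments: {"type":"object","properties":{"series":{"type":"array","items":{"type":"array","items":{"type":"array","items":{"type":"number"}}}},"fingers":{"type":"number"},"newtons":{"type":"number"}},"required":["series"]}

```bash
mkdir -p pics; ls; cat > h.py <<'E'
import numpy as np, cv2
from cell import env
def cal(n):
    c=env.get_calibration(n); c['f']=210/np.tan(np.radians(c['fovy'])/2)
    c['o']=np.array(c['origin'],float); c['R']=np.array(c['rotation'],float).reshape(3,3); return c
def ray(c,u,v):
    return c['R']@np.array([(u-c['cx'])/c['f'],(v-c['cy'])/c['f'],1.])
def onz(c,u,v,z):
    d=ray(c,u,v); return c['o']+d*(z-c['o'][2])/d[2]
def dep(c,u,v,D): return c['o']+ray(c,u,v)*D
def proj(c,p):
    q=c['R'].T@(np.array(p,float)-c['o']); return q[0]/q[2]*c['f']+c['cx'],q[1]/q[2]*c['f']+c['cy']
def cloud(c,D):
    v,u=np.mgrid[0:420,0:560]; r=np.stack([(u-c['cx'])/c['f'],(v-c['cy'])/c['f'],np.ones_like(u,float)],-1)
    return c['o']+(r@c['R'].T)*D[...,None]
E
python3 - <<'E'
from h import *
for n in("scene","top"):
    im,d=env.snapshot(n); np.savez(f'{n}0.npz',im=im,d=d); cv2.imwrite(f'pics/{n}0.png',im); c=cal(n); print(n,c)
print(env.get_obs())
E
```

```text
picsTraceback (most recent call last):
  File "<stdin>", line 3, in <module>
  File "h.py", line 5, in cal
    c['o']=np.array(c['origin'],float); c['R']=np.array(c['rotation'],float).reshape(3,3); return c
                                               ~~~~~~~~~~~~~~~~~~~~~~~~~~~~~~~~~~~~~^^^^^
ValueError: cannot reshape array of size 3 into shape (3,3)
```

```bash
sed -i "s/c\['R'\]=np.array(c\['rotation'\],float).reshape(3,3)/c['R']=Rotation.from_euler('xyz',c['rotation'],degrees=True).as_matrix()/; 1a from scipy.spatial.transform import Rotation" h.py
python3 - <<'E'
from h import *
for n in("scene","top"):
    im,d=env.snapshot(n); np.savez(f'{n}0.npz',im=im,d=d); cv2.imwrite(f'pics/{n}0.png',im); c=cal(n); print(n,c)
print(env.get_obs())
E
```

```text
scene {'fovy': 50.532653451949436, 'cx': 270.68019793100495, 'cy': 207.1620725089239, 'origin': array([-159.8167858 , -547.10846805,  672.59996273]), 'rotation': array([-124.78980928,   -1.02179564,  -53.41835476]), 'f': np.float64(444.9350455095164), 'o': array([-159.8167858 , -547.10846805,  672.59996273]), 'R': array([[ 0.59587289, -0.44944248,  0.66553509],
       [-0.80288074, -0.35179997,  0.48126842],
       [ 0.01783275, -0.82112011, -0.57047678]])}
top {'fovy': 48.738801901604155, 'cx': 276.4616203222596, 'cy': 207.63186527244957, 'origin': array([ 375.83357688,  -37.10282532, 1171.03771774]), 'rotation': array([-172.71013511,   -1.34445317,  -89.20503594]), 'f': np.float64(463.6003859613166), 'o': array([ 375.83357688,  -37.10282532, 1171.03771774]), 'R': array([[ 0.01387048, -0.99178012,  0.12719984],
       [-0.99962848, -0.01673906, -0.02151059],
       [ 0.02346298, -0.12685422, -0.99164384]])}
{'time_s': 0.15, 'joint_positions': array([-71.63091923,  29.90039754,  -2.08134238,  91.66512513,
         1.21532362,  58.50478337,  -6.46548551]), 'joint_vel': array([ 0.00489084, -0.11602174, -0.06918368, -0.039023  ,  0.07474744,
       -0.00140848,  0.12634512]), 'effort': array([ 2.25842676e-03, -9.27386141e+01,  1.98082030e+00, -3.70058477e+01,
        1.80216244e-02,  6.38352256e-03, -3.92510958e-05]), 'eef_pos': array([238.06245477, 577.77725258, 404.27505499]), 'ee_rot': array([-1.79951920e+02,  3.80445784e-03,  1.57605794e+02]), 'wrist_force': array([-0.43311657,  0.19762657,  0.28027581]), 'ft_torque': array([-0.02239002, -0.03655153, -0.01810563]), 'grip_width': 0.9987749882120166}
```

View pics/scene0.png

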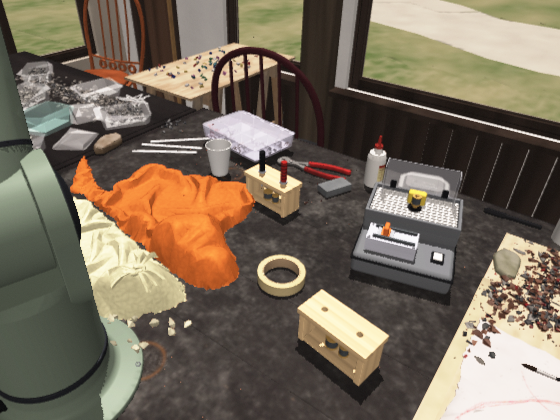

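View pics/top0.png

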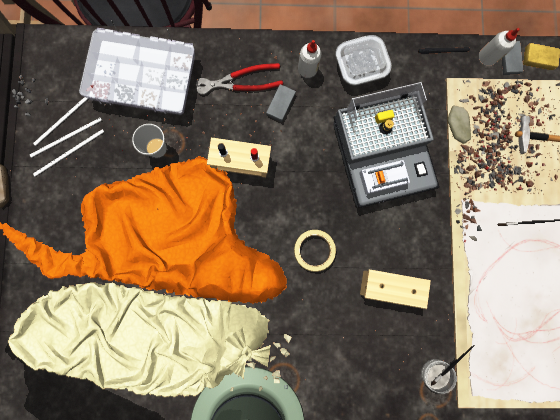

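```bash
python3 - <<'E'
from h import *
z=np.load('top0.npz');im=z['im'];d=z['d'];c=cal('top');P=cloud(c,d)
a=cv2.resize(im[125:185,195:285],None,fx=4.4,fy=4.4,interpolation=cv2.INTER_CUBIC)
b=cv2.resize(im[80:215,330:445],None,fx=3.4,fy=3.4,interpolation=cv2.INTER_CUBIC)
h=max(a.shape[0],b.shape[0]);o=np.zeros((h,a.shape[1]+b.shape[1],3),np.uint8);o[:a.shape[0],:a.shape[1]]=a;o[:b.shape[0],a.shape[1]:]=b
cv2.imwrite('pics/crop_t.png',o)
s=np.load('scene0.npz')['im']
a=cv2.resize(s[140:225,235:310],None,fx=5,fy=5,interpolation=cv2.INTER_CUBIC)
b=cv2.resize(s[150:300,345:470],None,fx=3.2,fy=3.2,interpolation=cv2.INTER_CUBIC)
h=max(a.shape[0],b.shape[0]);o=np.zeros((h,a.shape[1]+b.shape[1],3),np.uint8);o[:a.shape[0],:a.shape[1]]=a;o[:b.shape[0],a.shape[1]:]=b
cv2.imwrite('pics/crop_s.png',o)
H=cv2.cvtColor(im,cv2.COLOR_BGR2HSV)
def comps(mask,name):
    n,l,st,ce=cv2.connectedComponentsWithStats(mask.astype(np.uint8))
    for i in range(1,n):
        if st[i,4]>8:
            m=l==i;q=P[m&(d>0)]
            print(name,st[i],ce[i].round(1),np.median(q,0).round(1),'zrange',np.percentile(q[:,2],[5,95]).round(1))
R=(((H[...,0]<6)|(H[...,0]>174))&(H[...,1]>150)&(H[...,2]>70)); R[:,:200]=0; R[:140]=0; R[180:]=0
comps(R,'red')
O=((H[...,0]>=5)&(H[...,0]<18)&(H[...,1]>170)&(H[...,2]>120)); O[:,:330]=0; O[:,440:]=0
comps(O,'orange')
W=((H[...,0]>=15)&(H[...,0]<30)&(H[...,1]>50)&(H[...,2]>150));W[200:]=0;W[:,:190]=0;W[:,290:]=0
comps(W,'wood')
top=(np.abs(P[...,2]-80)<5)&W
uv=np.argwhere(top)[:,::-1].astype(np.float32); print(cv2.minAreaRect(P[top][:,:2].astype(np.float32)))
# grinder housing
m=(np.abs(P[...,2]-88)<4); m[:,:330]=0;m[:,445:]=0;m[:150]=0;m[215:]=0
print('housing',cv2.minAreaRect(P[m][:,:2].astype(np.float32)),m.sum())
m=(np.abs(P[...,2]-56)<4); m[:,:330]=0;m[:,445:]=0;m[:80]=0;m[215:]=0
print('ledge',cv2.minAreaRect(P[m][:,:2].astype(np.float32)),m.sum())
m=(P[...,2]>40)&(P[...,2]<110); m[:,:335]=0;m[:,440:]=0;m[:92]=0;m[215:]=0
print('all',cv2.minAreaRect(P[m][:,:2].astype(np.float32)),m.sum())
E
```

```text
red [251 149   6   6  33] [253.6 151.4] [636.7  -6.4 139.1] zrange [134.9 142.3]
orange [376 171   9  13  63] [380.2 176.9] [ 589.3 -302.8  107.3] zrange [ 92.4 111.9]
wood [ 192  137   79   38 1567] [237.6 155.9] [638.7  33.6  79.3] zrange [15.4 82.7]
wood [216 173   9   7  16] [220.4 175.9] [600.4  79.4  26.8] zrange [23.  30.2]
wood [190 176  32  24 409] [200.4 186.9] [577.7 134.8   4. ] zrange [0.  9.1]
wood [227 186   4   7  14] [228.9 189.4] [566.3  57.1  25.4] zrange [20.6 28.9]
wood [217 188   7  12  47] [220.3 194.5] [556.   81.3   3.7] zrange [0.6 7.1]
wood [226 194   3   6  11] [227.  196.5] [549.2  61.4  28.9] zrange [26.3 31.4]
((642.9281005859375, 32.17045593261719), (146.4873504638672, 67.6904067993164), 83.0746078491211)
housing ((619.8578491210938, -303.152587890625), (110.89353942871094, 126.45246887207031), 14.835073471069336) 769
ledge ((664.2933349609375, -330.88568115234375), (235.85659790039062, 205.08836364746094), 14.856332778930664) 2057
all ((665.4806518554688, -332.768798828125), (237.59475708007812, 211.72482299804688), 15.093036651611328) 8009
```

View pics/crop_t.png

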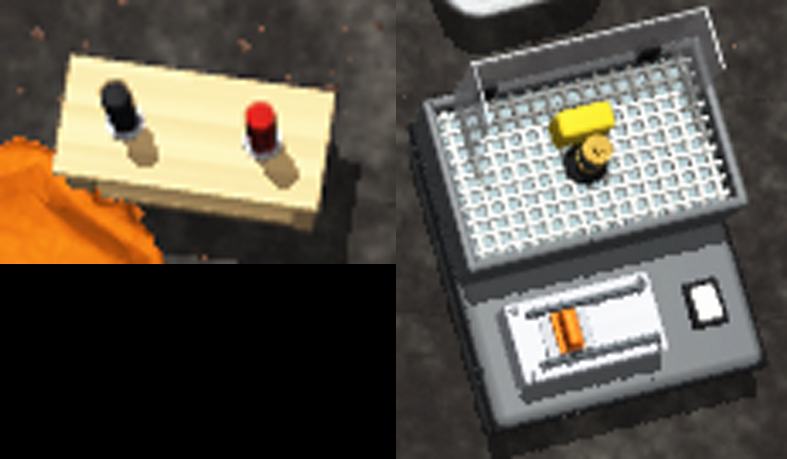

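View pics/crop_s.png

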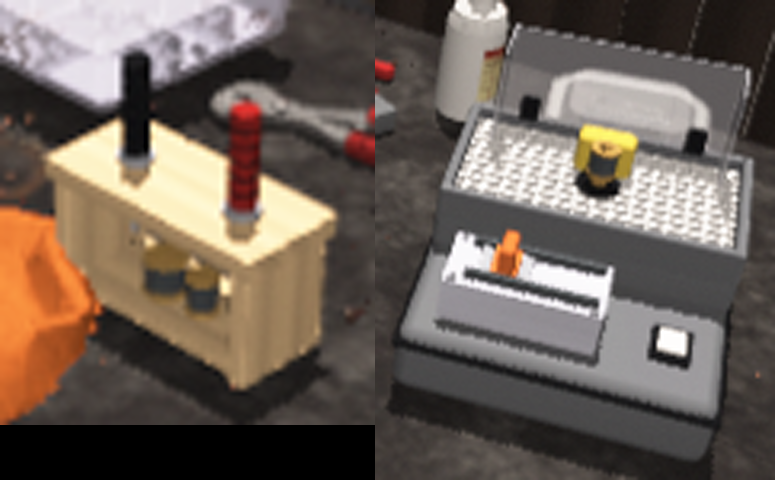

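Top-view candidates for the stand are the block at (240,156) and its twin at (397,290). The one at (240,156) is farther away and holds both tools: red pin on the right at (254,151), black hex key on the left at (221,148). The orange fin is at (380,177), with the housing under it. Next I'll refine these with both views.

```bash
cat >> h.py <<'E'
def masks(im):
    H=cv2.cvtColor(im,cv2.COLOR_BGR2HSV)
    R=(((H[...,0]<6)|(H[...,0]>174))&(H[...,1]>150)&(H[...,2]>60))
    O=((H[...,0]>=5)&(H[...,0]<18)&(H[...,1]>150)&(H[...,2]>100))
    return R,O
def grinder():
    a=np.radians(15); return np.array([[np.cos(a),-np.sin(a)],[np.sin(a),np.cos(a)]])
E
python3 - <<'E'
from h import *
G=grinder()
t=np.load('top0.npz');s=np.load('scene0.npz')
for n,z,bo,br in(('top',t,(360,150,400,200),(240,140,270,165)),('scene',s,(375,215,400,245),(275,155,295,192))):
    c=cal(n);P=cloud(c,z['d']);R,O=masks(z['im'])
    for nm,M,b in(('fin',O,bo),('red',R,br)):
        m=np.zeros_like(M);m[b[1]:b[3],b[0]:b[2]]=M[b[1]:b[3],b[0]:b[2]]; m&=z['d']>0
        q=P[m]; print(n,nm,m.sum(),'z',np.percentile(q[:,2],[2,50,98]).round(1),'xy bbox',q[:,:2].min(0).round(1),q[:,:2].max(0).round(1))
        if nm=='fin':
            g=(q[:,:2]-[665.5,-332.8])@G; print(' grinder frame range',np.percentile(g,[3,50,97],axis=0).round(1))
            tp=q[q[:,2]>106]; g=(tp[:,:2]-[665.5,-332.8])@G
            print(' topface',len(tp),g.mean(0).round(1),g.min(0).round(1),g.max(0).round(1),tp[:,2].mean().round(1))
        else:
            # silhouette axis: project onto handle: centroid column of mask vs model axis
            uv=np.argwhere(m)[:,::-1]; print(' centroid',uv.mean(0).round(2), uv.min(0),uv.max(0))
            print(' predicted axis z84..140 at stand est:',[np.round(proj(c,[638.3,-5.5,zz]),1) for zz in(84,112,140)])
            for zz in (135,138,140): 
                k=(abs(q[:,2]-zz)<3); print('  near z',zz,q[k].mean(0).round(1) if k.any() else None)
            print('  centroid at z112',onz(c,*uv.mean(0),112).round(1),'at 140',onz(c,*uv.mean(0),140).round(1))
    # grinder with each cam: housing top edges
    for p,l in(((-103,-22),'h'),((-47,-22),'h'),((-47,82),'h'),((-103,82),'h')):
        w=G@np.array(p)+[665.5,-332.8]; print(n,l,p,np.round(proj(c,[*w,88]),1))
    w=G@np.array((-75,50))+[665.5,-332.8]; print('fin top pred',np.round(proj(c,[*w,111]),1),'foot',np.round(proj(c,[*w,91]),1),w)
    m=(P[...,2]>95)&(P[...,2]<108)
    # tray rim
    q=P[m]; k=(abs(q[:,0]-690)<160)&(abs(q[:,1]+330)<160); print(n,'rim',cv2.minAreaRect(q[k][:,:2].astype(np.float32)))
    m=(abs(P[...,2]-80)<3); q=P[m];k=(abs(q[:,0]-643)<90)&(abs(q[:,1]-32)<90);print(n,'stand',cv2.minAreaRect(q[k][:,:2].astype(np.float32)))
E
```

```text
top fin 70 z [ 92.2 106.2 113.7] xy bbox [ 576.8 -314.4] [ 603.9 -295.6]
 grinder frame range [[-77.2  41.6]
 [-65.8  49. ]
 [-52.5  53.5]]
 topface 35 [-64.7  46.4] [-76.6  41.5] [-51.9  50.7] 109.5
top red 39 z [100.6 138.8 142.9] xy bbox [630.6 -11.2] [6.429e+02 4.000e-01]
 centroid [253.82 152.15] [251 149] [256 158]
 predicted axis z84..140 at stand est: [array([254.1, 156.3]), array([253.9, 153.5]), array([253.6, 150.5])]
  near z 135 [635.4  -4.5 135. ]
  near z 138 [636.5  -4.4 138.5]
  near z 140 [636.5  -5.7 139.7]
  centroid at z112 [641.5  -5.3 112. ] at 140 [634.4  -6.2 140. ]
top h (-103, -22) [410.9 186.2]
top h (-47, -22) [404.4 163.9]
top h (-47, 82) [362.8 174.1]
top h (-103, 82) [369.1 196.6]
fin top pred [381.2 180.4] foot [379.1 181.9] [ 580.11461077 -303.91513707]
top rim ((680.958251953125, -327.5924987792969), (203.29733276367188, 207.1505889892578), 14.537506103515625)
top stand ((642.6981811523438, 32.21664047241211), (145.973388671875, 67.29934692382812), 82.43150329589844)
scene fin 90 z [ 81.2 102.6 112. ] xy bbox [ 577.9 -315.6] [ 645.4 -285.6]
 grinder 
[... 238 characters left out ...]
redicted axis z84..140 at stand est: [array([282.6, 181.1]), array([283. , 171.6]), array([283.4, 161.7])]
  near z 135 [633.5  -9.3 134.6]
  near z 138 [636.5  -8.5 138.2]
  near z 140 [636.5  -8.1 139.9]
  centroid at z112 [643.6  -3.1 112. ] at 140 [603.5 -30.2 140. ]
scene h (-103, -22) [414.9 253. ]
scene h (-47, -22) [418. 237.]
scene h (-47, 82) [369.3 225.5]
scene h (-103, 82) [364.  240.4]
fin top pred [383.4 227.8] foot [381.9 235.3] [ 580.11461077 -303.91513707]
scene rim ((680.893310546875, -329.04193115234375), (205.1028289794922, 206.4158935546875), 15.461782455444336)
scene stand ((643.41845703125, 32.02208709716797), (148.18032836914062, 70.92936706542969), 83.21503448486328)
```

```bash
python3 - <<'E'
from h import *
G=grinder()
for n in('top','scene'):
    z=np.load(n+'0.npz');c=cal(n);P=cloud(c,z['d']);ok=z['d']>0
    g=(P[...,:2]-[665.5,-332.8])@G; Z=P[...,2]
    near=ok&(abs(g[...,0])<170)&(abs(g[...,1])<150)
    for lo,hi in((48,60),(84,91),(92,97),(98,106)):
        m=near&(Z>lo)&(Z<hi); q=g[m]; print(n,lo,hi,len(q),'x',np.percentile(q[:,0],[0,1,5,50,95,99,100]).round(),'y',np.percentile(q[:,1],[0,1,5,50,95,99,100]).round())
    R,O=masks(z['im'])
    if n=='top':
        out=np.full((260,220,3),0,np.uint8)
        # orthographic-ish dump of heights
        for xi in range(-125,5,10):
            row=[]
            for yi in range(-100,111,10):
                m=near&(abs(g[...,0]-xi)<5)&(abs(g[...,1]-yi)<5); row.append('%4.0f'%np.median(Z[m]) if m.any() else '   .')
            print(xi,' '.join(row))
E
```

```text
top 48 60 2369 x [-119. -117. -113.  -63.  -10.   67.  119.] y [-104. -100.  -93.  -13.  100.  104.  106.]
top 84 91 1436 x [-92. -91. -88.   4. 104. 112. 114.] y [-101.  -95.  -81.   17.   84.  103.  104.]
top 92 97 1483 x [-90. -84. -77.  39. 105. 111. 112.] y [-96. -95. -86.  11.  88. 103. 104.]
top 98 106 756 x [-83. -65.  -9.  26. 112. 116. 119.] y [-103. -102.  -99.   12.  102.  103.  104.]
-125   -1   -0   -1   -1    0   -0   -1   -1   -1   -0   -2   -0   -0    1   -1   -1   -0   -1   -2   -1    1    0
-115   47   48   47   48   49   49   47   49   48   47   48   46   50   47   49   48   49   49   49   50   36   -1
-105   53   55   56   56   56   56   56   55   55   55   56   56   56   55   57   55   54   55   55   56   46    1
-95   52   57   56   56   55   56   54   54   56   57   58   57   55   57   57   56   57   58   57   55   45   -1
-85   54   56   56   56   56   55   57   57   90   91   93   89   89   91   90   90   90   89   79   55   47   -0
-75   51   55   58   64   61   56   55   56   88   90   89   88   87   90  100   96   91   88   78   55   46   -1
-65   52   56
[... 497 characters left out ...]
  55   56   56   56   56   56   55   55   56   54   47   -1
-15   53   55   57   57   55   56   55   56   56   54   55   56   56   55   55   55   54   56   55   55   46   -0
-5  101   99   99   97   97   95   96   97   96   98   97   96   96   95   96   96   99   98   98   95   67   -3
scene 48 60 2301 x [-121. -119. -116.  -92.  -12.   -7.    6.] y [-105. -103.  -97.  -35.   96.  102.  104.]
scene 84 91 978 x [-95. -94. -91. -47.  81. 104. 108.] y [-103.  -96.  -81.   15.   81.   95.  102.]
scene 92 97 1859 x [-90. -86. -82.  38. 108. 113. 116.] y [-101.  -95.  -88.    8.   85.   93.  101.]
scene 98 106 848 x [-78. -75. -10.  25. 113. 116. 119.] y [-103. -102. -100.   -3.   99.  102.  103.]
```

```bash
cat >> h.py <<'E'
def plan(tgt,yaw=None):
    o=env.get_obs(); R=Rotation.from_euler('xyz',o['ee_rot'],degrees=True).as_matrix()
    s=R.T@(np.array(tgt,float)-o['eef_pos'])/300
    dy=0 if yaw is None else -((yaw-o['ee_rot'][2]+90)%180-90)
    print('t',round(o['time_s'],2),'pos',o['eef_pos'].round(1),'rot',o['ee_rot'].round(1),'F',np.round(o['wrist_force'],1),'grip',round(o['grip_width'],3),'j7',o['joint_positions'][6].round(0))
    print('shift frac',s.round(4),'turn frac',round(dy/45,4))
E
python3 - <<'E'
from h import *
plan([584,-281,340],105)
E
```

```text
t 0.15 pos [238.1 577.8 404.3] rot [-180.     0.   157.6] F [-0.4  0.2  0.3] grip 0.999 j7 -6.0
shift frac [-2.1567 -2.2072  0.2162] turn frac 1.169
```

move_arm:
  series:
    - [[-0.11, -0.11, 0, 0.1], [-0.22, -0.22, 0, 0.2], [-0.33, -0.33, 0, 0.35], [-0.44, -0.44, 0, 0.5], [-0.55, -0.55, 0, 0.6], [-0.66, -0.66, 0, 0.7], [-0.77, -0.77, 0, 0.8], [-0.88, -0.88, 0, 0.9], [-1, -1, 0, 1], [-1, -1, 0, 1]]
  fingers: 1
  newtons: 40

```text
time_s: 1.4
eef_pos: [402.1, 183.1, 404.6]
ee_rot: [-180.0, 0.1, 112.3]
wrist_force: [-0.5, -0.1, 1.2]
grip_width: 0.002
```

```bash
python3 -c "
from h import *
plan([584,-281,340],105)"
```

```text
t 1.4 pos [402.1 183.1 404.6] rot [-1.800e+02  1.000e-01  1.123e+02] F [-0.5 -0.1  1.2] grip 0.002 j7 -5.0
shift frac [-1.6612 -0.0245  0.2177] turn frac 0.1612
```

move_arm:
  series:
    - [[-0.12, 0, 0, 0.05], [-0.24, 0, 0, 0.1], [-0.36, 0, 0, 0.16], [-0.48, 0, 0, 0.16], [-0.6, 0, 0, 0.16], [-0.72, 0, 0, 0.16], [-0.83, 0, 0, 0.16], [-0.83, 0, 0, 0.16]]

```text
time_s: 2.4
eef_pos: [496.8, -48.8, 404.8]
ee_rot: [-180.0, 0.1, 104.9]
wrist_force: [-1.1, 0.7, 0.8]
grip_width: 0.002
```

```bash
python3 -c "
from h import *
plan([584,-281,340],105)"
```

```text
t 2.4 pos [496.8 -48.8 404.8] rot [-1.800e+02  1.000e-01  1.049e+02] F [-1.1  0.7  0.8] grip 0.002 j7 23.0
shift frac [-0.8225  0.0816  0.2177] turn frac -0.0016
```

move_arm:
  series:
    - [[-0.12, 0.01, 0, 0], [-0.24, 0.03, 0, 0], [-0.36, 0.05, 0, 0], [-0.48, 0.06, 0.05, 0], [-0.6, 0.07, 0.1, 0], [-0.72, 0.08, 0.15, 0], [-0.82, 0.08, 0.2, 0], [-0.822, 0.082, 0.25, 0], [-0.822, 0.082, 0.25, 0]]

```text
time_s: 3.52
eef_pos: [584.1, -279.3, 329.0]
ee_rot: [-179.9, -0.0, 105.0]
wrist_force: [-0.0, 0.2, -0.0]
grip_width: -0.0
```

```bash
python3 -c "
from h import *
plan([584,-281,271],105)
for n,b in(('top',(330,130,440,215)),('scene',(340,130,460,290))):
    im,d=env.snapshot(n); cv2.imwrite(f'pics/{n}1.png',cv2.resize(im[b[1]:b[3],b[0]:b[2]],None,fx=3.6,fy=3.6,interpolation=cv2.INTER_CUBIC))
"
```

```text
t 3.52 pos [ 584.1 -279.3  329. ] rot [-179.9   -0.   105. ] F [-0.   0.2 -0. ] grip -0.0 j7 49.0
shift frac [-0.0055 -0.0016  0.1933] turn frac -0.0002
```

View pics/scene1.png

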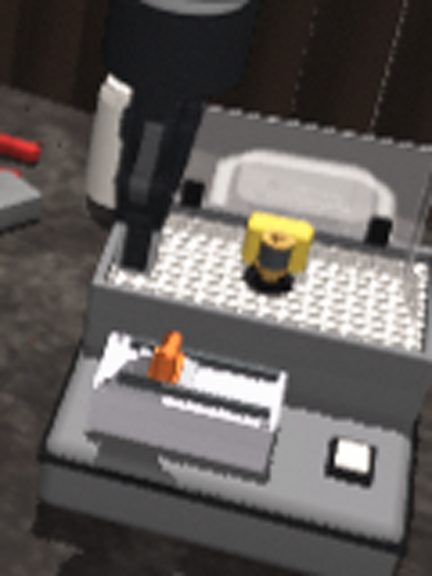

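View pics/top1.png

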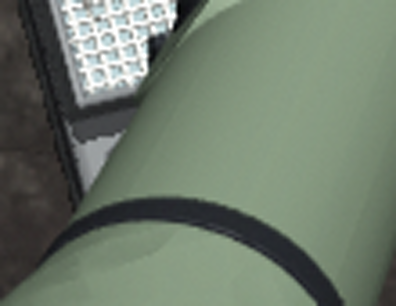

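The scene view shows the closed fingers hanging just left of and above the fin (crop ~(140,260), fin (165,360)). The arm hides the top view. Now descending beside the fin.

move_arm:
  series:
    - [[0, 0, 0.06, 0], [0, 0, 0.12, 0], [0, 0, 0.16, 0], [0, 0, 0.193, 0], [0, 0, 0.193, 0], [0, 0, 0.193, 0]]

```text
time_s: 4.38
eef_pos: [584.5, -279.7, 273.1]
ee_rot: [180.0, 0.1, 105.0]
wrist_force: [-0.3, -0.1, 0.2]
grip_width: 0.004
```

```bash
python3 -c "
from h import *
plan([584,-281,271],105)
for n,b in(('scene',(340,180,460,290)),):
    im,d=env.snapshot(n); cv2.imwrite(f'pics/{n}2.png',cv2.resize(im[b[1]:b[3],b[0]:b[2]],None,fx=5,fy=5,interpolation=cv2.INTER_CUBIC))
"
```

```text
t 4.38 pos [ 584.5 -279.7  273.1] rot [1.80e+02 1.00e-01 1.05e+02] F [-0.3 -0.1  0.2] grip 0.004 j7 50.0
shift frac [-0.0036 -0.0027  0.007 ] turn frac 0.0
```

View pics/scene2.png

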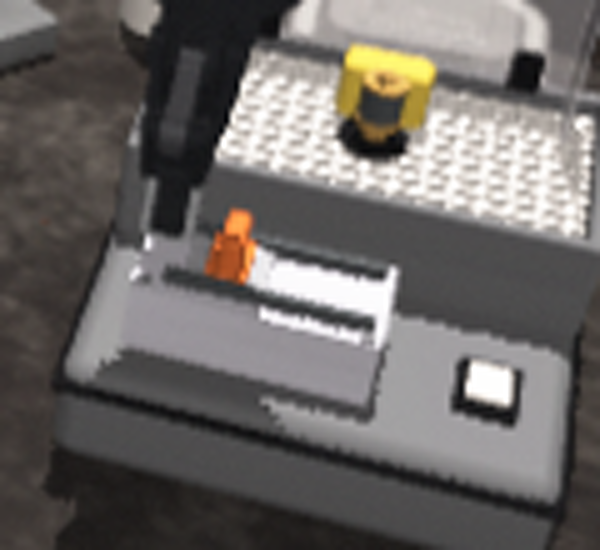

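move_arm:
  series:
    - [[-0.02, 0, 0.003, 0], [-0.04, 0, 0.003, 0], [-0.06, 0, 0.003, 0], [-0.08, 0, 0.003, 0], [-0.1, 0, 0.003, 0], [-0.12, 0, 0.003, 0], [-0.12, 0, 0.003, 0], [-0.12, 0, 0.003, 0]]

```text
time_s: 5.42
eef_pos: [593.8, -314.5, 272.3]
ee_rot: [180.0, 0.1, 105.0]
wrist_force: [0.0, -0.9, 0.0]
grip_width: 0.004
```

```bash
python3 -c "
from h import *
plan([584,-281,271],105)
c=cal('scene')
b=(340,180,460,290)
im,d=env.snapshot('scene'); cv2.imwrite('pics/scene3.png',cv2.resize(im[b[1]:b[3],b[0]:b[2]],None,fx=5,fy=5,interpolation=cv2.INTER_CUBIC))
"
```

```text
t 5.42 pos [ 593.8 -314.5  272.3] rot [1.80e+02 1.00e-01 1.05e+02] F [ 0.  -0.9  0. ] grip 0.004 j7 52.0
shift frac [ 0.1162 -0.0026  0.0041] turn frac 0.0001
```

View pics/scene3.png

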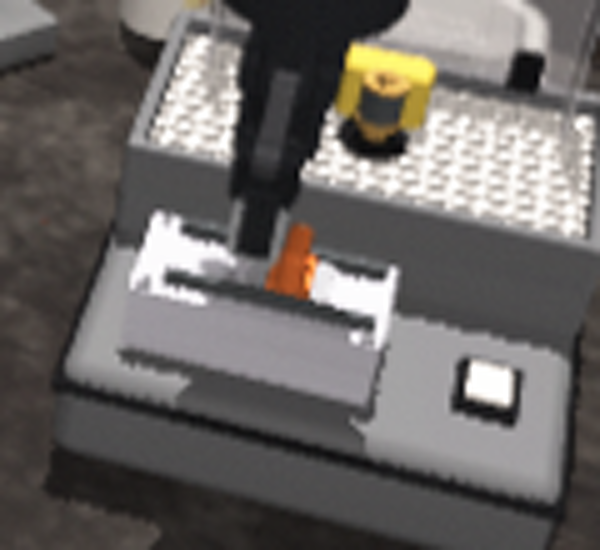

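The fin has moved right, from crop (232,245) to (295,262). I'll keep pushing until the force rises.

move_arm:
  series:
    - [[-0.015, 0, 0.003, 0], [-0.025, 0, 0.003, 0], [-0.032, 0, 0.003, 0], [-0.032, 0, 0.003, 0], [-0.032, 0, 0.003, 0]]

```text
time_s: 6.1
eef_pos: [596.1, -319.3, 271.3]
ee_rot: [-179.9, -0.5, 105.2]
wrist_force: [-18.6, 34.8, 26.2]
grip_width: -0.004
```

```bash
python3 -c "
from h import *
plan([584,-281,271],105)"
```

```text
t 6.1 pos [ 596.1 -319.3  271.3] rot [-179.9   -0.5  105.2] F [-18.6  34.8  26.2] grip -0.004 j7 53.0
shift frac [ 0.1339 -0.0055  0.0021] turn frac 0.0037
```

move_arm:
  series:
    - [[0.03, 0, 0, 0], [0.06, 0, 0, 0], [0.08, 0, -0.06, 0], [0.1, 0, -0.15, 0], [0.15, 0, -0.3, 0], [0.25, 0, -0.4, 0], [0.4, 0, -0.4, 0], [0.55, 0, -0.4, 0], [0.7, 0, -0.4, 0], [0.7, 0, -0.4, 0]]
  fingers: -1

```text
time_s: 7.35
eef_pos: [541.4, -114.8, 394.4]
ee_rot: [-180.0, -0.5, 105.4]
wrist_force: [1.4, -0.3, 0.1]
grip_width: 0.998
```

```bash
python3 -c "
from h import *
plan([638,-5.5,330],83)
o=[]
for n,b in(('top',(345,140,435,215)),('scene',(345,190,455,290))):
    im,d=env.snapshot(n); np.savez(n+'4.npz',im=im,d=d); k=cv2.resize(im[b[1]:b[3],b[0]:b[2]],(380,380*(b[3]-b[1])//(b[2]-b[0])),interpolation=cv2.INTER_CUBIC); o.append(cv2.copyMakeBorder(k,0,380-k.shape[0],0,0,cv2.BORDER_CONSTANT))
cv2.imwrite('pics/both4.png',np.hstack(o))
"
```

```text
t 7.35 pos [ 541.4 -114.8  394.4] rot [-180.    -0.5  105.4] F [ 1.4 -0.3  0.1] grip 0.998 j7 33.0
shift frac [0.2639 0.4072 0.2168] turn frac 0.4973
```

View pics/both4.png

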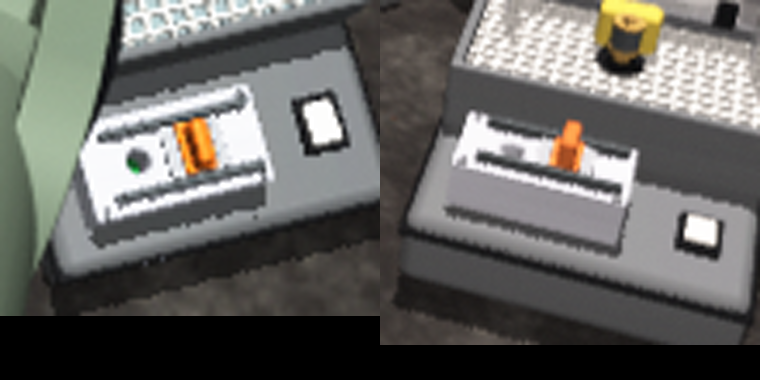

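The port is open, with its dark round mouth at top-crop (137,159) and the green plunger visible in it. The fin is now at the right. I'll measure both.

```bash
python3 - <<'E'
from h import *
G=grinder()
for n,bf,bp in(('top',(383,160,400,188),(370,170,386,186)),('scene',(388,218,408,244),(372,225,391,242))):
    z=np.load(n+'4.npz');c=cal(n);P=cloud(c,z['d']);R,O=masks(z['im'])
    for k,zz in((z,'after'),(np.load(n+'0.npz'),'before')):
        R,O=masks(k['im']);P=cloud(c,k['d']); m=np.zeros_like(O); b=bf if zz=='after' else ((360,150,400,200) if n=='top' else (375,215,400,245))
        m[b[1]:b[3],b[0]:b[2]]=O[b[1]:b[3],b[0]:b[2]]; m&=P[...,2]>105
        g=(P[m][:,:2]-[665.5,-332.8])@G; g=g[np.all(abs(g-np.median(g,0))<20,1)]; print(n,zz,len(g),g.mean(0).round(1),g.min(0).round(1),g.max(0).round(1))
    sub=z['im'][bp[1]:bp[3],bp[0]:bp[2]].min(2); print(sub if n=='scene' else sub)
    w=None
    hsv=sub.astype(float); thr=120
    m=sub<(120 if n=='top' else 175)
    nn,l,st,ce=cv2.connectedComponentsWithStats(m.astype(np.uint8))
    for i in range(1,nn):
        u,v=ce[i]+[bp[0],bp[1]]; w=onz(c,u,v,88); print(n,st[i],(u.round(1),v.round(1)),w.round(1),((w[:2]-[665.5,-332.8])@G).round(1))
E
```

```text
top after 34 [-64.5  19.5] [-75.7  14.5] [-51.7  23.3]
top before 37 [-65.   46.4] [-76.6  41.5] [-51.9  50.7]
[[186 208 178 148 112 121 115 108 103  56  85  86 118 228 225 219]
 [113 120 110 107 102  57  85  85 109 131 134 138 216 234 232 230]
 [ 84  56  84  89 137 133 142 244 245 245 245 245 246 228 227 226]
 [135 134 135 143 246 246 245 249 248 248 248 248 247 170 229 230]
 [246 246 246 245 249 249 248 241 242 248 249 249 248 112 237 232]
 [250 249 248 248 248 232 145 161 189 231 245 249 249 245 234 227]
 [249 249 249 249 242 152  84  89  97 120 225 249 249 248 185 229]
 [250 250 250 249 232  76  68  80  80  83 172 240 248 247 136 230]
 [250 250 250 249 230  32  33  55  80  92 144 238 247 246 121 230]
 [250 249 249 249 246  99  24  32  78 106 178 243 248 248 243 228]
 [249 249 249 249 248 227  86  49  94 179 238 248 249 249 248 172]
 [249 249 248 249 249 248 239 190 237 239 248 249 248 248 247 111]
 [249 249 249 249 249 249 249 246 248 247 249 249 249 249 248 242]
 [250 250 250 249 249 249 249 249 249 249 249 248 189 208 167 148]
 [249 249 249 250 249 249 249 249 201 209 168 149 1
[... 1658 characters left out ...]
227 201 203 126 180 107  78  62  61  58  54  55  62  82  96 101 101 135
  136]
 [243 243 248 211 248 220 202 194 121  94  82  63  61  58  54  55  61  75
   95]
 [171 175 219 227 240 243 248 249 223 207 202 192 121  94  83  61  59  56
   55]
 [148 147 147 148 169 172 218 225 240 242 247 248 221 207 202 190 120  93
   76]
 [149 148 149 147 147 148 147 149 169 172 217 224 239 242 247 247 219 205
  197]]
scene [ 4  0 15  5 57] (np.float64(384.1), np.float64(226.5)) [ 615.4 -293.3   88. ] [-38.2  51.1]
scene [ 1  7 18  9 82] (np.float64(382.1), np.float64(236.1)) [ 581.6 -304.2   88. ] [-73.6  49.3]
scene [ 0 14 10  3 17] (np.float64(375.5), np.float64(240.5)) [ 559.2 -299.7   88. ] [-94.1  59.5]
```

```bash
python3 - <<'E'
from h import *
G=grinder()
c=cal('top');z=np.load('top4.npz');sub=z['im'][174:184,373:383].min(2).astype(float)
w=np.clip(245-sub,0,None); w[sub>215]=0; w=np.minimum(w,100)
w[0]=0
v,u=np.mgrid[174:184,373:383]; U=(u*w).sum()/w.sum();V=(v*w).sum()/w.sum(); print(U,V,'area px',(w/100).sum())
p=onz(c,U,V,88);print('top',p.round(1),((p[:2]-[665.5,-332.8])@G).round(1))
c=cal('scene')
for uv in((383,233),(383,233.5)):
    p=onz(c,*uv,88);print('scene',p.round(1),((p[:2]-[665.5,-332.8])@G).round(1))
# housing extents near top: pixels bright white in top, z~88
for n in('top','scene'):
    c=cal(n);z=np.load(n+'4.npz');P=cloud(c,z['d']);g=(P[...,:2]-[665.5,-332.8])@G
    m=(abs(P[...,2]-88)<3.5)&(z['im'].min(2)>190)&(abs(g[...,0]+65)<45)&(abs(g[...,1]-25)<75)
    q=g[m];print(n,len(q),np.percentile(q,[0,2,98,100],axis=0).round(1).tolist())
    z=np.load(n+'0.npz');P=cloud(c,z['d']);g=(P[...,:2]-[665.5,-332.8])@G
    m=(abs(P[...,2]-88)<3.5)&(z['im'].min(2)>190)&(abs(g[...,0]+65)<45)&(abs(g[...,1]-25)<75)
    q=g[m];print(n,'0',len(q),np.percentile(q,[0,2,98,100],axis=0).round(1).tolist())
E
```

```text
377.3735593220339 177.8186440677966 area px 29.499999999999996
top [ 590.6 -300.6   88. ] [-64.   50.5]
scene [ 592.6 -301.2   88. ] [-62.2  49.4]
scene [ 591.  -301.9   88. ] [-63.9  49.1]
top 507 [[-92.1, -22.8], [-91.5, -20.9], [-36.5, 80.7], [-35.4, 82.6]]
top 0 551 [[-91.9, -22.7], [-91.2, -20.6], [-36.4, 80.7], [-35.7, 82.3]]
scene 375 [[-93.0, -22.3], [-91.4, -21.4], [-40.7, 80.6], [-34.4, 81.8]]
scene 0 385 [[-93.9, -22.3], [-91.1, -21.3], [-41.6, 80.6], [-36.2, 81.7]]
```

Port centre is about (591,-301), and both views and the housing edges agree. The fin sits about 31–32 mm from the port and the push ended on a hard stop, so the shutter is fully open. It had started about 5 mm open. Now to the pin.

move_arm:
  series:
    - [[0.06, 0.1, 0, 0.12], [0.12, 0.2, 0, 0.25], [0.2, 0.3, 0, 0.37], [0.264, 0.407, 0, 0.5], [0.264, 0.407, 0.1, 0.5], [0.264, 0.407, 0.17, 0.5], [0.264, 0.407, 0.17, 0.5]]

```text
time_s: 8.32
eef_pos: [638.7, -10.2, 342.9]
ee_rot: [-179.7, -0.3, 82.6]
wrist_force: [-0.2, -0.1, 0.8]
grip_width: 0.997
```

```bash
python3 -c "
from h import *
plan([637.5,-6,267],83)
o=[]
for n,b in(('top',(195,110,305,190)),('scene',(225,110,335,225))):
    im,d=env.snapshot(n); k=cv2.resize(im[b[1]:b[3],b[0]:b[2]],(390,390*(b[3]-b[1])//(b[2]-b[0])),interpolation=cv2.INTER_CUBIC); o.append(cv2.copyMakeBorder(k,0,410-k.shape[0],0,0,cv2.BORDER_CONSTANT))
cv2.imwrite('pics/both5.png',np.hstack(o))
"
```

```text
t 8.32 pos [638.7 -10.2 342.9] rot [-179.7   -0.3   82.6] F [-0.2 -0.1  0.8] grip 0.997 j7 5.0
shift frac [ 0.0119 -0.0044  0.2531] turn frac -0.009
```

View pics/both5.png

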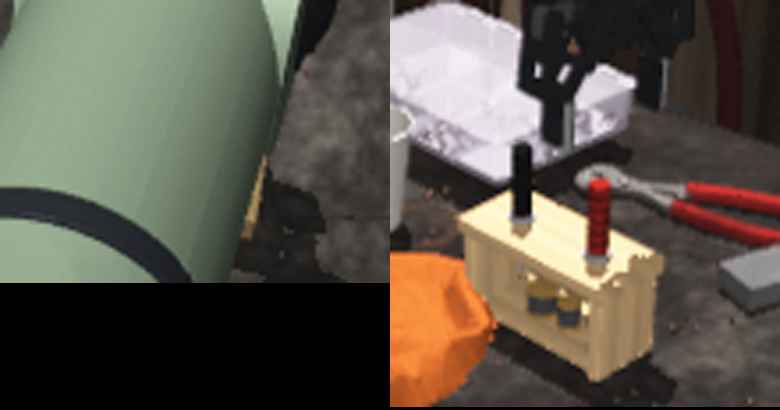

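The open jaws, scene-crop (555,130) and (652,80), straddle the red handle at (598,215). This is the farther stand and the red pin. Descending.

move_arm:
  series:
    - [[0.012, -0.004, 0.05, 0], [0.012, -0.004, 0.1, 0], [0.012, -0.004, 0.15, 0], [0.012, -0.004, 0.2, 0], [0.012, -0.004, 0.245, 0], [0.012, -0.004, 0.253, 0], [0.012, -0.004, 0.253, 0], [0.012, -0.004, 0.253, 0]]

```text
time_s: 9.43
eef_pos: [638.4, -5.8, 269.4]
ee_rot: [-179.9, -0.4, 82.6]
wrist_force: [0.3, -0.2, -0.7]
grip_width: 1.0
```

```bash
python3 -c "
from h import *
plan([637.5,-6,267],83)
b=(225,120,335,225)
im,d=env.snapshot('scene'); cv2.imwrite('pics/s6.png',cv2.resize(im[b[1]:b[3],b[0]:b[2]],None,fx=5,fy=5,interpolation=cv2.INTER_CUBIC))
"
```

```text
t 9.43 pos [638.4  -5.8 269.4] rot [-179.9   -0.4   82.6] F [ 0.3 -0.2 -0.7] grip 1.0 j7 7.0
shift frac [-0.001  -0.0029  0.0079] turn frac -0.0088
```

View pics/s6.png

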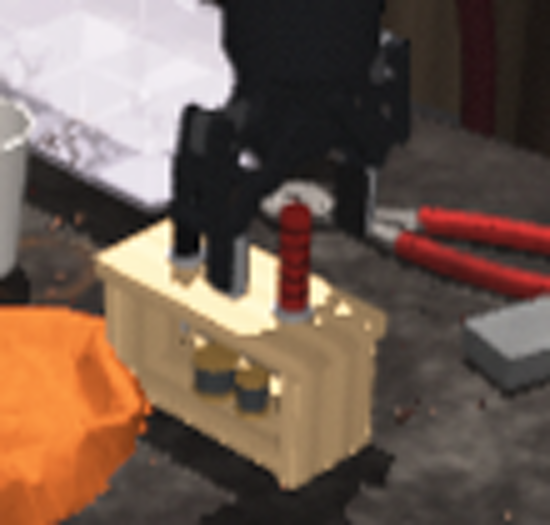

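move_arm:
  series:
    - [[0, 0, 0.005, 0], [0, 0, 0.006, 0], [0, 0, 0.006, 0], [0, 0, 0.006, 0], [0, 0, 0.006, 0], [0, 0, 0.006, 0], [0, 0, 0.006, 0], [0, 0, 0.006, 0]]
  fingers: 1
  newtons: 70

```text
time_s: 10.48
eef_pos: [638.4, -5.8, 267.7]
ee_rot: [-179.9, -0.4, 82.6]
wrist_force: [-1.9, 0.1, 5.1]
grip_width: 0.167
```

move_arm:
  series:
    - [[0, 0, -0.04, 0], [0, 0, -0.09, 0], [0, 0, -0.16, 0], [0, 0, -0.25, 0], [0, 0, -0.35, 0], [0, 0, -0.45, 0], [0, 0, -0.45, 0], [0, 0, -0.45, 0]]

```text
time_s: 11.48
eef_pos: [638.3, -6.7, 402.8]
ee_rot: [-179.9, -0.4, 82.6]
wrist_force: [0.5, 0.1, 0.2]
grip_width: 0.169
```

```bash
python3 -c "
from h import *
plan([591,-301,400],83)
b=(225,60,335,225)
im,d=env.snapshot('scene'); np.savez('scene7.npz',im=im,d=d); cv2.imwrite('pics/s7.png',cv2.resize(im[b[1]:b[3],b[0]:b[2]],None,fx=3.5,fy=3.5,interpolation=cv2.INTER_CUBIC))
"
```

```text
t 11.47 pos [638.3  -6.7 402.8] rot [-179.9   -0.4   82.6] F [0.5 0.1 0.2] grip 0.169 j7 3.0
shift frac [-0.9933 -0.0301  0.0025] turn frac -0.0086
```

View pics/s7.png

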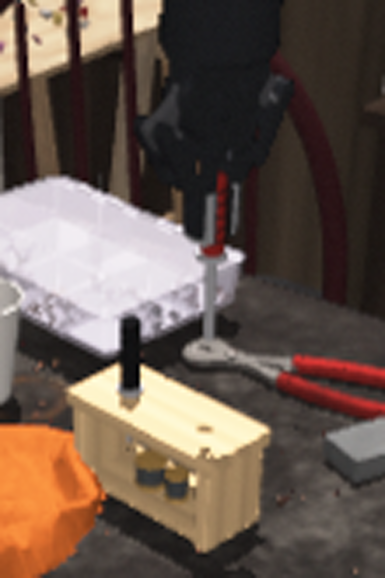

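```bash
cat >> h.py <<'E'
def tip(L=249.7):
    o=env.get_obs(); R=Rotation.from_euler('xyz',o['ee_rot'],degrees=True).as_matrix(); return o['eef_pos']+R@[0,0,L], R, o
E
python3 - <<'E'
from h import *
p,R,o=tip(); c=cal('scene'); print('tip',p.round(1),'zaxis',R[:,2].round(4),np.round(o['ee_rot'],2))
for L in(249.7,240,220,200,188): print(L,np.round(proj(c,o['eef_pos']+R@[0,0,L]),1))
im=np.load('scene7.npz')['im']
g=cv2.cvtColor(im,cv2.COLOR_BGR2GRAY)
for v in range(130,162,2): print(v,g[v,276:294])
E
```

```text
tip [637.9  -4.9 152.6] zaxis [-0.0014  0.007  -1.    ] [-179.87   -0.39   82.62]
249.7 [283.2 157.2]
240 [283.4 153.6]
220 [283.7 146.3]
200 [284.1 138.7]
188 [284.3 134.1]
130 [213 214 215 214 212 204 113  93  75  55  50  48  49 113 113  52  34  33]
132 [218 217 216 215 196 209 145  81  58  57  56  60  78 132 222 232 227 193]
134 [219 217 217 218 220 171 141 131 124 124 126 126 134 157 203 223 229 206]
136 [220 219 216 218 221 222 221 180 131 125 122 196 191 180 157 151 132  84]
138 [222 219 221 225 221 221 214 159 127 126 118 148 153 149 147 139 123  79]
140 [221 224 224 218 210 192 182 141 124 126 121 142 147 147 146 130 114  84]
142 [190 169 163 169 151 174 226 165 128 125 112 113 130 145 139 126  85  70]
144 [189 188 175 144 137 175 227 163 128 126 127 166 170 130 114 107  74  65]
146 [190 181 163 142 147 169 218 162 129 124 145 160 126 111 103  76  63  61]
148 [207 208 194 187 172 179 200 148 127 124  98  80  62  61  61  59  60  57]
150 [167 199 163 127 106 104  64 104 124 121  65  31  29  52  59  57  54  55]
152 [ 98  89  61  33  26  26  24 109 126 121  57  27  25  26  26  23  27  43]
154 [ 29  29  25  26  24  25  25 109 125 120  54  27  26  28  30  28  25  52]
156 [ 26  27  30  30  33  48  83 118 127 122  85  75  50  41  40  38  53  56]
158 [ 27  32  89 118 164 160 131 136 142 156 160 160 159 133  87  58  54  55]
160 [ 30 107 154 162 179 168 162 149 125 137 154 162 164 150 174 172 125 117]
```

move_arm:
  series:
    - [[-0.08, 0, 0, 0], [-0.18, -0.01, 0, 0], [-0.3, -0.01, 0, 0], [-0.43, -0.01, 0, 0], [-0.56, -0.02, 0, 0], [-0.69, -0.02, 0, 0], [-0.82, -0.03, 0, 0], [-0.93, -0.03, 0, 0], [-0.993, -0.03, 0, 0], [-0.993, -0.03, 0, 0], [-0.993, -0.03, 0, 0]]

```text
time_s: 12.9
eef_pos: [591.5, -299.7, 400.0]
ee_rot: [-179.9, -0.4, 82.7]
wrist_force: [0.9, 1.0, -0.7]
grip_width: 0.168
```

```bash
cat >> h.py <<'E'
def plantip(t,L=249.7):
    p,R,o=tip(L); print('t',round(o['time_s'],2),'tip',p.round(1),'tcp',o['eef_pos'].round(1),'rot',o['ee_rot'].round(2),'F',np.round(o['wrist_force'],1),'grip',round(o['grip_width'],3)); print('shift',(R.T@(np.array(t)-p)/300).round(4))
E
python3 -c "
from h import *
plantip([591,-301,105])
"
```

```text
t 12.9 tip [ 591.1 -297.7  150.3] tcp [ 591.5 -299.7  400. ] rot [-179.85   -0.44   82.68] F [ 0.9  1.  -0.7] grip 0.168
shift [-0.0119  0.0015  0.1509]
```

move_arm:
  series:
    - [[-0.012, 0.001, 0.05, 0], [-0.014, 0.001, 0.1, 0], [-0.014, 0.001, 0.14, 0], [-0.014, 0.001, 0.17, 0], [-0.014, 0.001, 0.172, 0], [-0.014, 0.001, 0.172, 0]]

```text
time_s: 13.65
eef_pos: [591.2, -303.6, 348.6]
ee_rot: [-179.9, -0.4, 82.7]
wrist_force: [-0.3, -0.8, -0.7]
grip_width: 0.172
```

```bash
python3 -c "
from h import *
plantip([591,-301,90])
c=cal('scene');p,R,o=tip();print('pred tip px',proj(c,p),'hole',proj(c,[591,-301,88]),'tip dropped to 88',proj(c,[p[0],p[1],88]))
b=(355,180,415,250)
im,d=env.snapshot('scene'); np.savez('scene8.npz',im=im,d=d); cv2.imwrite('pics/s8.png',cv2.resize(im[b[1]:b[3],b[0]:b[2]],None,fx=8,fy=8,interpolation=cv2.INTER_NEAREST))
g=cv2.cvtColor(im,cv2.COLOR_BGR2GRAY)
for v in range(196,242,1): print(v,g[v,374:396])
"
```

```text
t 13.65 tip [ 590.9 -301.7   98.9] tcp [ 591.2 -303.6  348.6] rot [-179.88   -0.42   82.68] F [-0.3 -0.8 -0.7] grip 0.172
shift [ 0.0021 -0.      0.0298]
pred tip px (np.float64(383.7204472806135), np.float64(229.4223917438049)) hole (np.float64(382.5968705536943), np.float64(233.3431672585948)) tip dropped to 88 (np.float64(382.8869600537739), np.float64(233.48095217592635))
196 [187 213 241 254 224 187 187 179 156  71  30  26  26  26  26  25  28  81
 109 113  74  50]
197 [204 237 253 252 224 222 227 187 136  53  26  25  26  26  27  24  28  89
 112 111  61  36]
198 [223 226 248 200 181 221 243 195 140  59  26  25  24  25  25  26  33 105
 115 106  55  38]
199 [245 232 242 225 226 227 198 156 152 103  70  48  27  23  25  26  43 106
 114  92  57  77]
200 [188 232 231 236 244 245 218 187 189 157 159 123  76  57  38  32  58 107
 114  82  53 162]
201 [229 253 245 202 177 173 220 243 219 171 202 208 150 101  78  75  94 112
 106  54  46 193]
202 [246 251 248 219 205 233 252 251 213 175 183 235 194 104  98 108 115 108
  81  48  66 160]
203 [251 213 175 181 225 251 251 244 226 214 205 221 184
[... 2948 characters left out ...]
5 250 251 244 237
 236 235 166 104]
235 [ 55  58  68  86 102 108 118 120 111 105 114 105 182 242 250 250 236 217
 215 214 129  92]
236 [ 81  65  63  58  56  59  65  86  63  53  63  67  78 182 230 236 200 128
 112 108 101  92]
237 [210 129 186 108  80  66  63  60  54  56  59  60  58  54  56  92  68  81
  96  89  93  90]
238 [250 217 250 225 207 199 125  98  85  65  64  60  56  57  61  59  58  54
  56  57  59  77]
239 [225 230 243 246 250 250 227 157 130 105 103  97  85  66  63  60  56  56
  60  60  60  55]
240 [152 152 174 178 223 229 243 176 140 139 140 139 130 104 100  97  80  70
  64  61  58  57]
241 [153 154 153 153 152 152 175 155 145 144 143 141 139 139 139 139 122 113
 100  96  78  69]
```

View pics/s8.png

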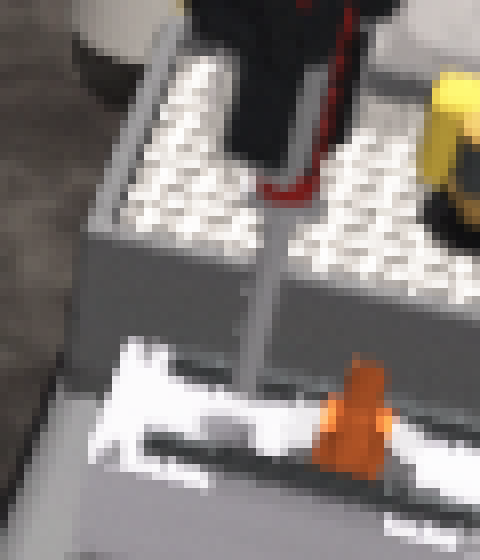

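```bash
python3 - <<'E'
from h import *
c=cal('scene');z=np.load('scene8.npz');P=cloud(c,z['d'])
hd=c['R'][:,2].copy();hd[2]=0;hd/=np.linalg.norm(hd)
p,R,o=tip();A=[]
for v in range(209,229):
    r=[]
    u0=385.2+(227-v)*0.215
    for u in range(int(u0-1),int(u0+3)):
        q=P[v,u]
        if z['d'][v,u]>0 and np.linalg.norm((q-p)[:2])<20: r.append(q)
    if r:
        r=np.array(r); A.append(r.mean(0)); print(v,len(r),r.mean(0).round(1), r[:,0].round(0))
A=np.array(A);print('mean axis',(A.mean(0)+hd*3.6).round(1),'kin at that z',(o['eef_pos']+R[:,2]*(o['eef_pos'][2]-A[:,2].mean())).round(1))
# ray-based: measured axis pixel, plane at kin depth
for u,v,zz in((385.2,227,None),(386.4,221,None),(388,214,None)):
    # intersect with jaw plane: world x = pin x along tool y axis fixed
    d=ray(c,u,v); n=R[:,1]; t=((o['eef_pos']-c['o'])@n)/(d@n); print('ray onto jaw mid-plane',(c['o']+t*d).round(1))
E
```

```text
209 3 [ 587.6 -305.   155.2] [588. 587. 587.]
210 4 [ 589.  -304.   151.5] [587. 589. 588. 593.]
211 4 [ 588.3 -304.6  149.6] [588. 590. 585. 590.]
212 4 [ 588.5 -305.   147.2] [587. 586. 589. 591.]
213 4 [ 588.5 -305.4  144.8] [586. 587. 589. 591.]
214 4 [ 588.4 -303.8  141.7] [591. 585. 588. 589.]
215 4 [ 588.6 -304.2  139.1] [589. 587. 588. 590.]
216 4 [ 588.4 -304.6  136.9] [587. 588. 589. 590.]
217 4 [ 588.7 -305.   134.3] [589. 587. 590. 589.]
218 3 [ 587.9 -304.6  132.1] [586. 589. 589.]
219 4 [ 587.8 -304.1  129.3] [587. 588. 589. 587.]
220 4 [ 587.5 -304.6  127.1] [586. 587. 587. 589.]
221 4 [ 588.1 -304.8  124.3] [586. 586. 588. 593.]
222 4 [ 589.2 -304.9  121.1] [589. 588. 587. 592.]
223 3 [ 589.3 -304.3  118.2] [588. 589. 591.]
224 4 [ 589.5 -303.6  115.1] [589. 589. 588. 591.]
225 4 [ 588.5 -304.3  113.4] [590. 588. 587. 590.]
226 4 [ 588.5 -304.7  110.9] [588. 588. 587. 591.]
227 4 [ 588.4 -305.2  108.6] [587. 587. 588. 592.]
228 4 [ 588.2 -303.6  105.3] [588. 588. 586. 590.]
mean axis [ 591.4 -302.4  130.3] kin at that z [ 591.1 -302.   130.3]
ray onto jaw mid-plane [ 590.8 -303.8  106.5]
ray onto jaw mid-plane [ 590.8 -303.7  122.2]
ray onto jaw mid-plane [ 590.8 -304.   140.4]
```

The depth of the pin shaft in the scene view puts its axis at (591,-303), vertical and about 2 mm short of the port in y. Shifting +2 mm and entering gently.

move_arm:
  series:
    - [[0.007, 0, 0, 0], [0.007, 0, 0.01, 0], [0.007, 0, 0.02, 0], [0.007, 0, 0.03, 0], [0.007, 0, 0.036, 0], [0.007, 0, 0.042, 0], [0.007, 0, 0.048, 0], [0.007, 0, 0.052, 0], [0.007, 0, 0.052, 0]]

```text
time_s: 14.82
eef_pos: [591.5, -301.4, 333.2]
ee_rot: [-179.9, -0.4, 82.7]
wrist_force: [0.1, -0.1, -0.6]
grip_width: 0.165
```

```bash
python3 -c "
from h import *
plantip([591,-301,66])
b=(355,180,415,250)
im,d=env.snapshot('scene'); cv2.imwrite('pics/s9.png',cv2.resize(im[b[1]:b[3],b[0]:b[2]],None,fx=8,fy=8,interpolation=cv2.INTER_NEAREST))
"
```

```text
t 14.82 tip [ 591.3 -299.5   83.5] tcp [ 591.5 -301.4  333.2] rot [-179.89   -0.42   82.68] F [ 0.1 -0.1 -0.6] grip 0.165
shift [-0.0054 -0.0001  0.0582]
```

View pics/s9.png

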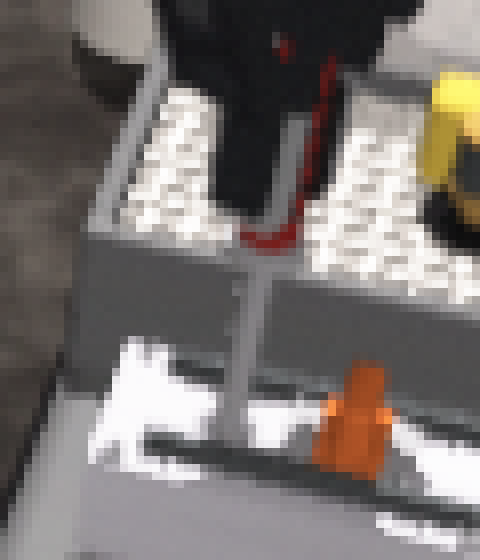

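The tip is in the port (z 83.5, no contact force). Continuing down onto the plunger.

move_arm:
  series:
    - [[0.001, 0, 0.015, 0], [0.001, 0, 0.03, 0], [0.001, 0, 0.045, 0], [0.001, 0, 0.06, 0], [0.001, 0, 0.07, 0], [0.001, 0, 0.075, 0], [0.001, 0, 0.075, 0], [0.001, 0, 0.075, 0]]
  newtons: 90

```text
time_s: 15.88
eef_pos: [591.5, -301.0, 310.9]
ee_rot: [-179.9, -0.4, 82.7]
wrist_force: [-0.7, 0.6, 2.8]
grip_width: 0.164
```

```bash
python3 -c "
from h import *
plantip([591,-301,59])
"
```

```text
t 15.88 tip [ 591.3 -299.1   61.2] tcp [ 591.5 -301.   310.9] rot [-179.9    -0.42   82.68] F [-0.7  0.6  2.8] grip 0.164
shift [-0.0064 -0.0002  0.0073]
```

move_arm:
  series:
    - [[0, 0, 0.004, 0], [0, 0, 0.008, 0], [0, 0, 0.008, 0], [0, 0, 0.008, 0], [0, 0, 0.008, 0]]

```text
time_s: 16.5
eef_pos: [591.6, -301.0, 308.6]
ee_rot: [-179.9, -0.4, 82.7]
wrist_force: [-1.7, 1.5, 4.8]
grip_width: 0.167
```

```bash
python3 -c "
from h import *
plantip([591,-301,59])
"
```

```text
t 16.5 tip [ 591.4 -299.1   58.9] tcp [ 591.6 -301.   308.6] rot [-179.91   -0.42   82.68] F [-1.7  1.5  4.8] grip 0.167
shift [-0.0063 -0.0005 -0.0004]
```

move_arm:
  series:
    - [[0.001, -0.002, 0.003, 0], [0.001, -0.002, 0.006, 0], [0.001, -0.002, 0.006, 0], [0.001, -0.002, 0.006, 0], [0.001, -0.002, 0.006, 0]]

```text
time_s: 17.12
eef_pos: [591.3, -300.9, 308.0]
ee_rot: [180.0, -0.4, 82.7]
wrist_force: [-2.0, 2.1, 17.1]
grip_width: 0.167
```

```bash
python3 -c "
from h import *
plantip([591,-301,59])
"
```

```text
t 17.12 tip [ 591.5 -299.3   58.3] tcp [ 591.3 -300.9  308. ] rot [179.99  -0.39  82.67] F [-2.   2.1 17.1] grip 0.167
shift [-0.0059 -0.001  -0.0024]
```

The tip stopped at z 58.3 and the force jumped to 17 N, so the plunger has bottomed. One last look before handing in.

move_arm:
  series:
    - [[0, 0, 0.002, 0], [0, 0, 0.002, 0], [0, 0, 0.002, 0], [0, 0, 0.002, 0]]

```text
time_s: 17.62
eef_pos: [591.3, -301.1, 308.2]
ee_rot: [179.9, -0.4, 82.7]
wrist_force: [-4.3, 1.6, 13.8]
grip_width: 0.164
```

```bash
python3 -c "
from h import *
plantip([591,-301,59])
im,d=env.snapshot('scene'); cv2.imwrite('pics/s10.png',cv2.resize(im[90:300,190:470],None,fx=2.8,fy=2.8,interpolation=cv2.INTER_CUBIC))
c=cal('scene');P=cloud(c,d);R,O=masks(im);m=np.zeros_like(O);m[218:244,388:408]=O[218:244,388:408];m&=P[...,2]>105
g=(P[m][:,:2]-[665.5,-332.8])@grinder();g=g[np.all(abs(g-np.median(g,0))<20,1)];print('fin',g.mean(0))
"
```

```text
t 17.62 tip [ 591.8 -299.5   58.5] tcp [ 591.3 -301.1  308.2] rot [179.94  -0.38  82.67] F [-4.3  1.6 13.8] grip 0.164
shift [-0.0053 -0.0019 -0.0017]
fin [-67.98949602  17.61232027]
```

View pics/s10.png

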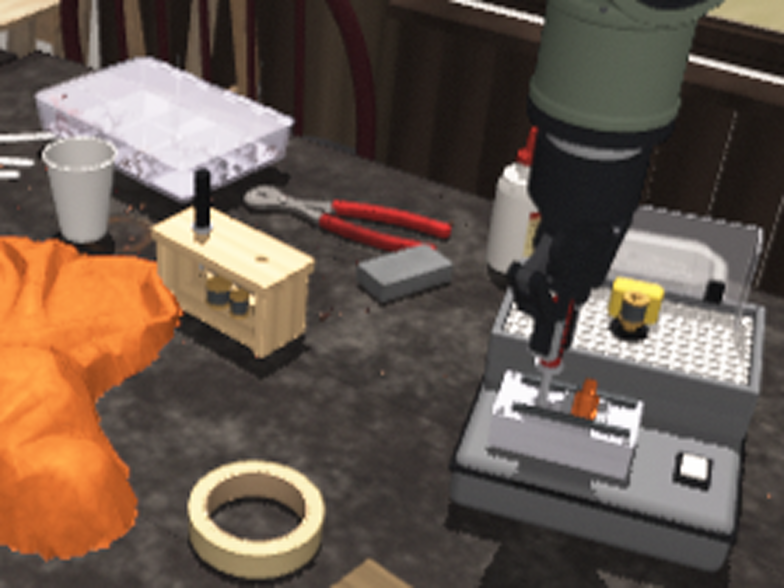

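The pin stands in the port at crop (548,385) and the fin is at its open end (588,400). The hex key is still in the stand, and the cup and tape are untouched. Handing in.

```bash
python3 -c "
from h import *
env.job_done(); plantip([591,-301,59])"
```

```text
the job is handed in; nothing more can be done
the job is handed in; nothing more can be done
```

The job is done and handed in at about 17.7 s. The shutter is open, and the arm is still gripping the red pin and holding the plunger down through the port.

- **Shutter:** I pushed the fin with closed fingertips to a hard stop, at about 40 N sideways on the fingertips (47 N total at the wrist). The fin ended 31–32 mm from the port centre, so I take it as fully open. It moved only about 27 mm, because it measured about 5 mm open at the start.
- **Pin:** I drew it from the farther stand by its handle. Over the port, the camera showed it about 2 mm off in y, so I corrected that before lowering it.
- **Plunger:** The force was about 5 N near the bottom and then jumped to 17 N, settling at 14 N with the tip at about z 58.5 (fully down is 59). The grip held at an opening of 0.164. There was a small side force of up to about 4.5 N against the port wall.
- **Surroundings:** The last picture shows the fin still at its open end. The hex key is in the stand, and the cup and tape look undisturbed.

**Disagreements:**
- The housing and port sat about 11 mm farther in grinder x than the listed offset from the body's centre. I used the port and housing as measured.
- The two cameras differed by 1–2 mm on the fin and up to about 4 mm on the pin.

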